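# Fit the latch block and hold the cover over the phone-grip housing

### The arm

A 6-joint arm with a two-finger parallel gripper is mounted at the origin on the work surface. World frame = base frame: x ahead of the robot, y to its left, z up, the work surface at z = 0. Lengths are in m, angles in rad, forces in N, time in s.
With the tool pointing down it reaches from about 0.35 to 0.975 m from the base axis. Payload 7.1 kg.
Tool frame: the origin (TCP) lies on the centre line of the jaws, within the pads' length; the fingertips stand manip.nose_length ahead of it and the grasp point (between the pads) is the TCP (manip.nose_length is the distance from the TCP to the fingertips, in m); z points along the fingers, y is the line along which they close (so a half turn about z gives the same grasp; the last joint's range is limited). The gripper opens to 88 mm and grips with 3 to 60 N. Pads are 20 mm wide; open, the fingers measure 115 mm over their backs; the gripper's body (75 mm by 178 mm) begins 61 mm behind the grasp point.
Start: joints at [1.232, 0.423, 1.63, -0, 1.089, -0.019], TCP at [0.196, 0.593, 0.242] pointing down, gripper open.
Joint ranges: [-3, 3], [-0.9, 2.11], [0.09, 2.58], [-1.31, 4.45], [0.11, 2.69], [-2.54, 2.54]. Speed limits (rad/s): [2.39, 2.39, 3.01, 3.14, 3.14, 3.14].

### API

Orientations are given as [roll, pitch, yaw] about the fixed x, y, z axes, in that order (R = Rz(yaw) Ry(pitch) Rx(roll)).
In Python, from workcell import readout, optics, manip gives the robot as it stands.
- The arm moves only by the tool apply_moves, never from a script. Its argument "plan" is a list of rows, each a list of 3 entries, a list of its own where there are three numbers: the gripper's target within -1 to 1 (fully open at 1, half-way at 0, shut at -1), then the shift along the world's x, y, z in cm, then the turn about the world's z in degrees. In form: [[claw, [tx, ty, tz], spin], ...]. A call has 1 to 10 rows; each row shifts and turns the commanded pose from where the row before left it; what a row does not reach is not made up. A row lasts 1/10 s, in which the tool goes at most 50 mm and 8.59 degrees, less where a joint would pass 70% of its speed; a pose out of reach is approached as far as the arm can. A call with a gripper value outside its range is refused whole. The fingers move at their own pace and stop on an object; "force" is the grip in N (left out, the last holds). Time passes only in rows, so rows that do not move let the fingers close. It gives the time, the measured TCP pose, the force, the opening and the grip force at its end, in the units of the state.
- readout.read_state(): the state, without advancing time (a new reading comes with each control period).
- optics.grab_frame(name): name is "side" or "top"; returns the picture (400x640x3 uint8, blue, green, red); there is no depth.
- optics.camera_params(name): a dict with "mtx" (3x3 intrinsics, pixels), "R" (3x3) and "t" (3): a world point X has camera coordinates R X + t. Camera axes: x right, y down, z forward; pixel columns grow to the right and rows downward; lengths in m; the calibration is good to about 2 mm. A picture is of the moment at which its call begins. camera_params takes no time and is no camera call.
- manip.finish_job(): hands the job in; it is judged then, once.
The state is a dict: "time_s": time; "joints": joint angles; "joint_vel": joint speeds; "effort": joint torques, N m; "eef_pos": TCP position; "tcp_rot": TCP orientation; "contact_force": force on the tool from outside, world axes, zero at the start; "moment": the same for the moment, N m; "grip_width": finger opening in m; "grasp_force": force on a finger pad.
Only numpy, scipy, OpenCV 4.12 (cv2) and the standard library are available. Lean on these libraries where they do the work, as an engineer would, in place of code of your own. Each camera call takes 0.05 s, during which the arm holds its last target. There are 200 camera calls.

### The job

First lay the loose latch block flat in the pocket of the clamped phone-grip housing, its tab in the notch, and let go of it. Then pick up the cover plate by its rib and hold it level about 15 mm above the three screw posts, turned to match the housing, touching nothing below and with each threaded hole wholly in view through its hole in the plate. Finish while holding it still there, and leave the carton, tape roll and screwdriver where they are.

Things in the scene. Friction and masses are not known exactly. Their poses are not given: they have to be found in the camera images.
- housing: Fixed grey shell on a 190 x 130 x 6 mm aluminium nest. Origin on the bench under it, z up, x along its length. T outline, mm: wide part x -65..20, y -50..50; tongue x 20..75, y -25..25. Floor 10 above the bench; outer and pocket walls end at 20. Three 18 mm round posts, tops at 38, at (-48,35), (-48,-35), (58,0). Four nest corner pins end at 14. Place and yaw vary.
- thread0 (a point): Threaded hole (5 mm bore in a 12 mm brass insert) in the top of the post at housing (-48,+35) mm; the point is on the post's top face, 38 mm above the bench.
- thread1 (a point): Same, for the post at housing (-48,-35) mm.
- thread2 (a point): Same, for the post on the tongue at housing (+58,0) mm.
- pocket (a point): Centre of the pocket's floor, at housing (-8,0) mm and 10 mm above the bench; axes as the housing. The pocket is 56 mm (x) by 32 mm (y) inside, 10 mm deep, walls 4 mm thick; it is open at the notch.
- notch (a point): Middle of the notch at floor height (10 mm above the bench), at housing (+22,0) mm: an 18 mm wide gap in the pocket's +x wall, on the side of the housing's tongue.
- block: Loose black latch block, 50 g: 50 (x) x 26 (y) x 24 (z) mm, plus a tab 12 wide and 12 high at its foot, sticking out 12 from the middle of its +x end. Origin: centre of the body's underside, tab not counted; z up. Starts flat on the bench beside the housing, cover on the other side. Seated, its top is 34 above the bench, with 3 mm play to each side.
- tab (a point): On the block: 30 mm to +x of its origin, at the underside, within the tab.
- cover: Loose grey plate, 140 g, 5 mm thick; outline and x, y axes as the housing's. Origin on the underside, z up. 12 mm through holes at (-48,35), (-48,-35), (58,0) mm. Upright rib on top to grip: 56 long (x), 14 thick (y), centred at (-5,0), from 5 up to 37 mm above the underside; centre of mass near the rib's middle. Starts flat on the bench, rib up, beside the housing.
- hole0 (a point): Centre of the cover's hole at (-48,+35) mm, on the underside; belongs over thread0.
- hole1 (a point): Centre of the cover's hole at (-48,-35) mm, on the underside; belongs over thread1.
- hole2 (a point): Centre of the cover's tongue hole at (+58,0) mm, on the underside; belongs over thread2.
- rib_top (a point): Middle of the rib's top, 37 mm above the cover's underside.
- carton: Bystander: open cardboard carton of black parts, 120 x 170 x 60 mm, on the far side of the bench. Origin: centre of its underside.
- tape: Bystander: roll of yellow tape lying flat, 92 mm across, 36 mm high, far side of the bench. Origin: centre of its underside.
- driver: Bystander: screwdriver lying on the far side of the bench. Origin: about the middle of its underside.

How it is judged:
On the way, in this order (a step that is already met when the one before it is completed fails the run):
1. the latch block lies flat in the pocket, tab in the notch, let go of (horizontal distance between block and pocket below 0.006 m and horizontal distance between tab and notch below 0.007 m and z of block in the frame of pocket between -0.003 and 0.003 m and angle between block's own z axis and vertical below 0.08 rad and contact force between the fingers and block below 0.1 N and linear speed of block below 0.02 m/s), for 0.2 s.
2. the cover is lifted off the bench in the fingers (height (world z) of cover above 0.035 m and contact force between the fingers and cover above 1 N), for 0.2 s.
At the end, for the whole second after the job is handed in: Cover still in the fingers, level within 0.08 rad, touching neither housing nor block; each hole within 3.5 mm sideways of its thread and 5 to 30 mm above it. Block released in the pocket: within 6 mm of its centre, flat within 3 mm and 0.08 rad, tab within 7 mm of the notch (horizontal distance between hole0 and thread0 below 0.0035 m and z of hole0 in the frame of thread0 between 0.005 and 0.03 m and horizontal distance between hole1 and thread1 below 0.0035 m and z of hole1 in the frame of thread1 between 0.005 and 0.03 m and horizontal distance between hole2 and thread2 below 0.0035 m and z of hole2 in the frame of thread2 between 0.005 and 0.03 m and angle between each of cover, block's own z axis and vertical below 0.08 rad and contact force between the fingers and cover above 1 N and contact force between cover and housing below 0.1 N and contact force between each of cover, the fingers and block below 0.1 N and linear speed of cover below 0.01 m/s and angular speed of cover below 0.1 rad/s and horizontal distance between block and pocket below 0.006 m and horizontal distance between tab and notch below 0.007 m and z of block in the frame of pocket between -0.003 and 0.003 m); the arm keeps its last pose, push and grip.
It fails at once if the carton is pushed away (more than 20 mm) (distance of carton from where it was at the start of the episode above 0.02 m).
It fails at once if the tape roll is pushed away (more than 20 mm) (distance of tape from where it was at the start of the episode above 0.02 m).
It fails at once if the screwdriver is pushed away (more than 20 mm) (distance of driver from where it was at the start of the episode above 0.02 m).
It also fails if it takes over 56 s, if anything falls off the work surface, if the arm or the gripper's body presses on something with over 40 N, if the wrist force passes 120 N, or if a joint passes its speed limit or range.

## Working session

There is one attempt and no reset: what is moved stays moved. The work goes in short steps, Python scripts to look and compute and a tool call to move; the robot and the scene stay as the last step left them, time stands still between calls to the robot, and variables do not carry over. Pictures are saved under pics/ and viewed, at most 10 in all, crops included, and the job is handed in when it is done.

Besides the shell and the picture viewer there is one more tool, called after ">>>" as name(argument=value, ...), one argument or row to a line, values as JSON. apply_moves: Moves the arm, as the interface text tells. Its arguments: {"type":"object","properties":{"plan":{"type":"array","items":{"type":"array"}},"force":{"type":"number"}},"required":["plan"]}

```bash
mkdir -p pics; python3 - <<'E'
from workcell import readout, optics, manip
import cv2, numpy as np
for n in ("side","top"):
    im=optics.grab_frame(n); cv2.imwrite(f"pics/{n}0.png",im)
    p=optics.camera_params(n); R=np.array(p["R"]);print(n,np.round(p["mtx"],1).tolist(),np.round(R,3).tolist(),"cam at",np.round(-R.T@np.array(p["t"]),3))
print(manip.nose_length); print(readout.read_state())
E
```

```text
side [[406.3, 0.0, 315.9], [0.0, 406.3, 197.0], [0.0, 0.0, 1.0]] [[-0.984, -0.18, 0.01], [-0.138, 0.716, -0.684], [0.115, -0.674, -0.729]] cam at [0.464 0.773 0.907]
top [[475.6, 0.0, 325.4], [0.0, 475.6, 199.3], [0.0, 0.0, 1.0]] [[-0.021, -1.0, 0.023], [-0.997, 0.019, -0.081], [0.08, -0.024, -0.996]] cam at [0.5   0.011 1.093]
0.019
{'time_s': 0.1, 'joints': array([ 1.23198792e+00,  4.23762970e-01,  1.63062534e+00, -1.70085511e-05,
        1.08861337e+00, -1.90012720e-02]), 'joint_vel': array([-0.00037893, -0.00174935, -0.00125163, -0.00033172,  0.00078868,
        0.00047164]), 'effort': array([ 5.19615460e-04, -5.45616353e+01, -2.74325609e+01,  6.44970476e-02,
        1.88517506e-02, -4.89409149e-05]), 'eef_pos': array([0.19630696, 0.59285335, 0.2409757 ]), 'tcp_rot': array([-3.14018360e+00, -1.17161489e-05,  2.82179341e+00]), 'contact_force': array([0.09579591, 0.69553683, 0.37388596]), 'moment': array([ 0.00197276, -0.03443071, -0.00488257]), 'grasp_force': 0.0, 'grip_width': 0.08741538413028307}
```

View pics/top0.png

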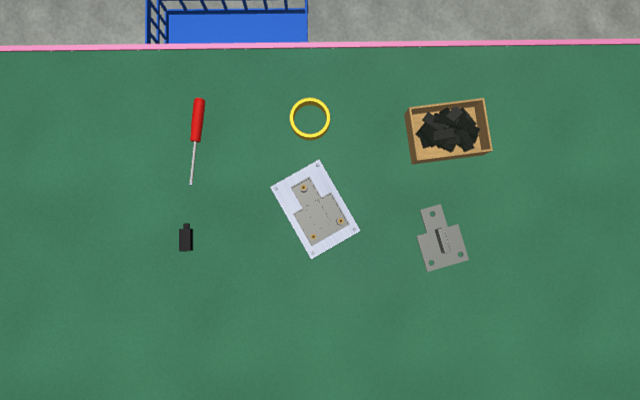

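View pics/side0.png

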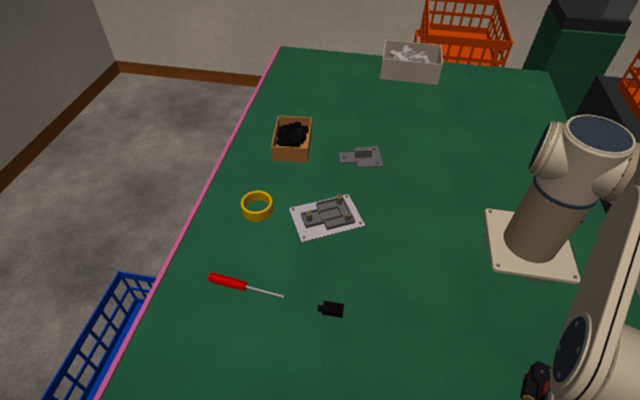

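The top view shows the block at about (186,239), the housing around (315,210) with its brass inserts, and the cover around (442,240) with its rib. The tongues and the tab point up, towards far +x. The side view shows the same layout, with the block at (331,309). Next I'll measure them.

```bash
cat > h.py <<'E'
from workcell import readout, optics, manip
import cv2, numpy as np
def ray(n,uv):
    p=optics.camera_params(n);R=np.array(p["R"]);t=np.array(p["t"])
    d=np.linalg.inv(np.array(p["mtx"]))@np.array([*uv,1.0]);return -R.T@t,R.T@d
def cast(n,uv,z):
    c,d=ray(n,uv);return c+d*(z-c[2])/d[2]
def proj(n,X):
    p=optics.camera_params(n);q=np.array(p["mtx"])@(np.array(p["R"])@np.array(X)+np.array(p["t"]));return q[:2]/q[2]
def blobs(m,lo,hi):
    k,_,st,ce=cv2.connectedComponentsWithStats(m.astype(np.uint8));return [(ce[i],st[i]) for i in range(1,k) if lo<=st[i,4]<=hi]
E
python3 - <<'E'
from h import *
t=cv2.imread("pics/top0.png");s=cv2.imread("pics/side0.png")
for n,im,roi in(("top",t,(260,150,110,120)),("side",s,(280,185,95,60))):
    x,y,w,h=roi;hsv=cv2.cvtColor(im[y:y+h,x:x+w],cv2.COLOR_BGR2HSV)
    for c,st in blobs((hsv[...,1]>110)&(hsv[...,0]>8)&(hsv[...,0]<30),3,300):
        uv=c+[x,y];print(n,"brass",uv.round(1),st[4],cast(n,uv,.038).round(4))
# cover holes: green inside plate
x,y,w,h=405,195,75,85
hsv=cv2.cvtColor(t[y:y+h,x:x+w],cv2.COLOR_BGR2HSV)
for c,st in blobs((hsv[...,1]>60),5,200):
    uv=c+[x,y];print("hole",uv.round(1),st[2:],cast("top",uv,.0025).round(4))
for n,im,roi in(("top",t,(165,210,45,55)),("side",s,(305,290,50,40))):
    x,y,w,h=roi;m=(im[y:y+h,x:x+w].max(2)<55).astype(np.uint8)
    c=max(cv2.findContours(m,0,2)[0],key=cv2.contourArea);print(n,m.sum(),cv2.minAreaRect(c),cv2.boundingRect(c))
f=lambda im,x,y,w,h,k:cv2.resize(im[y:y+h,x:x+w],(w*k,h*k),interpolation=cv2.INTER_NEAREST)
o=np.zeros((600,800,3),np.uint8)
for a,px,py in((f(t,262,155,100,108,3),0,0),(f(t,410,198,62,80,4),310,0),(f(t,172,218,28,38,8),565,0),(f(s,288,188,80,56,4),0,330),(f(s,335,142,52,28,5),330,330),(f(s,312,295,38,28,5),600,330)):
    o[py:py+a.shape[0],px:px+a.shape[1]]=a
cv2.imwrite("pics/m1.png",o)
E
```

```text
top brass [303.  186.8] 18 [0.6134 0.0344 0.038 ]
top brass [340.6 220.3] 15 [ 0.537  -0.0477  0.038 ]
top brass [313.1 236.1] 19 [0.5034 0.0141 0.038 ]
side brass [339.4 196.1] 11 [ 0.5346 -0.0478  0.038 ]
side brass [308.4 213.1] 14 [0.6115 0.0344 0.038 ]
side brass [347.9 213.2] 15 [0.5016 0.0136 0.038 ]
hole [431.9 213.7] [ 5  5 16] [ 0.5492 -0.2608  0.0025]
hole [459.6 253.9] [ 4  5 17] [ 0.4557 -0.3211  0.0025]
hole [430.7 262.2] [ 5  5 18] [ 0.4383 -0.2538  0.0025]
top 317 ((20.5, 27.0), (26.0, 13.0), 90.0) (14, 14, 14, 27)
side 338 ((25.14999771118164, 18.450000762939453), (25.880109786987305, 14.424979209899902), 8.130102157592773) (12, 11, 27, 17)
```

View pics/m1.png

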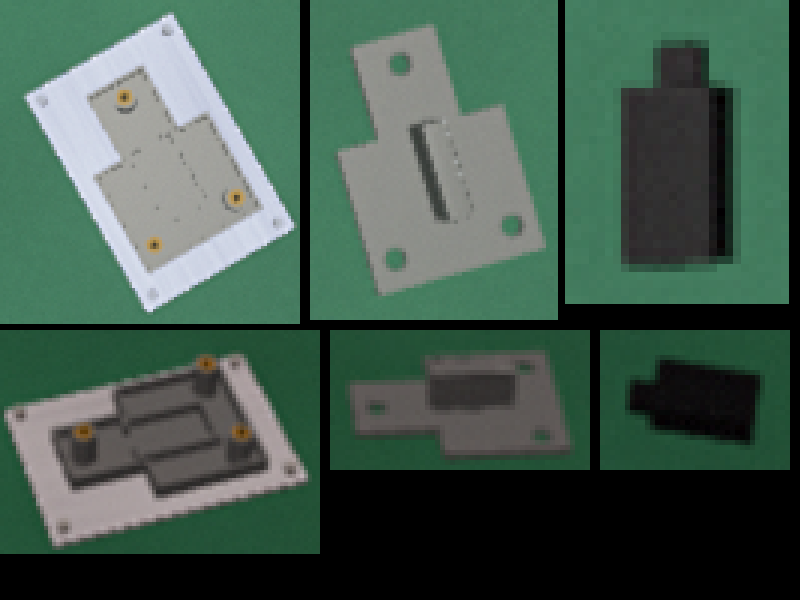

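The montage confirms the layout: three brass inserts, three round cover holes, and the block with its tab pointing up. The hole spacings come out at 70 and 106 mm, as they should. Now I'll refine the poses.

```bash
cat >> h.py <<'E'
def fit(model,pts):  # 2D rigid fit model->pts
    a=np.array(model,float);b=np.array(pts)[:,:2];ca,cb=a.mean(0),b.mean(0);a=a-ca;b=b-cb
    th=np.arctan2((a[:,0]*b[:,1]-a[:,1]*b[:,0]).sum(),(a*b).sum());R=np.array([[np.cos(th),-np.sin(th)],[np.sin(th),np.cos(th)]])
    return cb-R@ca,np.degrees(th),np.abs(a@R.T-b).max(),R
H=[(-.048,.035),(-.048,-.035),(.058,0)]
E
python3 - <<'E'
from h import *
for nm,P in(("hous top",[(.5034,.0141),(.537,-.0477),(.6134,.0344)]),("hous side",[(.5016,.0136),(.5346,-.0478),(.6115,.0344)]),("cover",[(.4383,-.2538),(.4557,-.3211),(.5492,-.2608)])):
    o,th,e,R=fit(H,P);print(nm,o.round(4),round(th,2),"err",e.round(4),"pocket",(o+R@[-.008,0]).round(4),"rib",(o+R@[-.005,0]).round(4))
t=cv2.imread("pics/top0.png");k=8;x,y,w,h=168,214,36,44
g=cv2.resize(t[y:y+h,x:x+w],None,fx=k,fy=k,interpolation=cv2.INTER_CUBIC).max(2)
print(t[240,177:197].max(1))
for nm,m in(("all",g<85),("top",(g<85)&(g>28))):
    m=m.astype(np.uint8); m=cv2.morphologyEx(m,cv2.MORPH_OPEN,np.ones((30,30)) )
    big=cv2.morphologyEx(m,cv2.MORPH_OPEN,np.ones((70,70)))
    c=max(cv2.findContours(big,0,2)[0],key=cv2.contourArea);r=cv2.minAreaRect(c)
    uv=(np.array(cv2.boxPoints(r))+.5)/k-.5+[x,y];W=np.array([cast("top",q,.024) for q in uv])
    print(nm,r[1],uv.round(1).tolist(),W[:,:2].round(4).tolist(),W.mean(0).round(4))
s=cv2.imread("pics/side0.png")
for z,X in((.024,(.43,.32)),):pass
m=(s[290:330,305:355].max(2)<45);c=np.argwhere(m).mean(0)[::-1]+[305,290];print("side blob",c,cast("side",c,.012).round(4))
m=(t[210:265,165:210].max(2)<85);c=np.argwhere(m).mean(0)[::-1]+[165,210];print("top blob",c,cast("top",c,.012).round(4))
E
```

```text
hous top [0.5624 0.0064] 28.72 err 0.0003 pocket [0.5554 0.0025] rib [0.558 0.004]
hous side [0.5603 0.0062] 28.72 err 0.0005 pocket [0.5533 0.0023] rib [0.556  0.0038]
cover [ 0.4933 -0.2754] 14.59 err 0.0003 pocket [ 0.4856 -0.2774] rib [ 0.4885 -0.2766]
[125 118  54  47  50  50  48  47  52  51  50  51  51  29  10  40 104 127
 126 123]
all (177.0, 112.0) [[178.8, 228.6], [192.8, 228.6], [192.8, 250.7], [178.8, 250.7]] [[0.5265, 0.3129], [0.5259, 0.2819], [0.4768, 0.2818], [0.4774, 0.3127]] [0.5016 0.2973 0.024 ]
top (175.0, 90.0) [[178.8, 228.8], [190.1, 228.8], [190.1, 250.7], [178.8, 250.7]] [[0.5259, 0.3129], [0.5254, 0.288], [0.4769, 0.2879], [0.4774, 0.3127]] [0.5014 0.3004 0.024 ]
side blob [331.29503106 308.70186335] [0.5035 0.2998 0.012 ]
top blob [185.5545977  238.06609195] [0.5051 0.3011 0.012 ]
```

>>> apply_moves(
  plan=[
    [1,[2.2,-2.1,-0.6],1.3],
    [1,[2.2,-2.1,-0.6],1.3],
    [1,[2.2,-2.1,-0.6],1.3],
    [1,[2.2,-2.1,-0.6],1.3],
    [1,[2.2,-2.1,-0.6],1.3],
    [1,[2.2,-2.1,-0.6],1.3],
    [1,[2.2,-2.1,-0.6],1.3],
    [1,[2.2,-2.1,-0.6],1.3],
    [1,[2.2,-2.1,-0.6],1.3],
    [1,[2.2,-2.1,-0.6],1.3],
  ],
  force=20,
)

```text
time_s: 1.1
eef_pos: [0.4171, 0.3822, 0.1812]
tcp_rot: [-3.141, -0.0, 3.05]
contact_force: [-0.3, 0.2, 0.1]
grip_width: 0.0875
grasp_force: 0.0
```

>>> apply_moves(
  plan=[
    [1,[2.1,-2.1,-1.5],1.3],
    [1,[2.1,-2.1,-1.5],1.3],
    [1,[2.1,-2.0,-1.5],1.3],
    [1,[2.1,-2.0,-1.5],1.3],
    [1,[0,0,-2.0],0],
    [1,[0,0,-2.0],0],
    [1,[0,0,-1.5],0],
    [1,[0,0,0],0],
    [1,[0,0,0],0],
  ],
)

```text
time_s: 2.0
eef_pos: [0.5003, 0.3014, 0.0666]
tcp_rot: [-3.141, -0.001, 3.14]
contact_force: [-0.2, 1.1, -0.1]
grip_width: 0.088
grasp_force: 0.0
```

```bash
python3 - <<'E'
from h import *
s=readout.read_state();print(s["time_s"],s["eef_pos"],np.degrees(s["tcp_rot"]))
i=optics.grab_frame("side");tt=optics.grab_frame("top")
f=lambda im,x,y,w,h,k:cv2.resize(im[y:y+h,x:x+w],(w*k,h*k),interpolation=cv2.INTER_CUBIC)
cv2.imwrite("pics/m2.png",np.hstack([f(i,280,245,100,100,4),f(tt,140,180,100,100,4)]))
E
```

```text
2.0 [0.50028758 0.30144829 0.0666307 ] [-1.79983248e+02 -2.99807589e-02  1.79895721e+02]
```

View pics/m2.png

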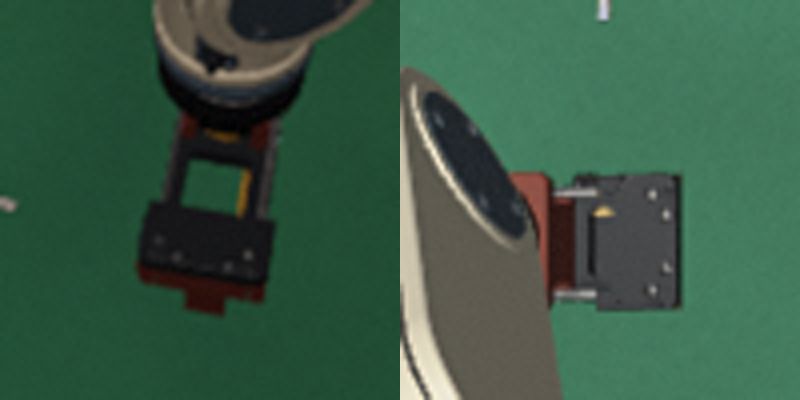

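In both crops the gripper covers the block, so nothing shows a misalignment. I'll go down and close.

>>> apply_moves(
  plan=[
    [1,[0.1,-0.1,-1.5],0],
    [1,[0,0,-1.5],0],
    [1,[0,0,-0.5],0],
    [1,[0,0,0],0],
    [-1,[0,0,0],0],
    [-1,[0,0,0],0],
    [-1,[0,0,0],0],
    [-1,[0,0,0],0],
    [-1,[0,0,0],0],
    [-1,[0,0,0],0],
  ],
)

```text
time_s: 3.1
eef_pos: [0.5015, 0.3004, 0.0318]
tcp_rot: [3.141, 0.0, 3.139]
contact_force: [0.5, 0.4, 0.3]
grip_width: 0.0433
grasp_force: 0.0
```

>>> apply_moves(
  plan=[
    [-1,[0,0,0],0],
    [-1,[0,0,0],0],
    [-1,[0,0,0],0],
    [-1,[0,0,0],0],
    [-1,[0,0,0],0],
    [-1,[0,0,0],0],
  ],
)

```text
time_s: 3.7
eef_pos: [0.5014, 0.3003, 0.0317]
tcp_rot: [-3.142, -0.0, 3.139]
contact_force: [-1.0, 0.1, 0.8]
grip_width: 0.0258
grasp_force: 20.0
```

>>> apply_moves(
  plan=[
    [-1,[0,0,1],0],
    [-1,[0,0,2],0],
    [-1,[0,0,2],0],
    [-1,[0,-1.0,2],0],
    [-1,[0.4,-2,1],2],
    [-1,[0.4,-2.2,0],2.2],
    [-1,[0.4,-2.2,0],2.2],
    [-1,[0.4,-2.2,0],2.2],
    [-1,[0.4,-2.2,0],2.2],
    [-1,[0.4,-2.2,0],2.2],
  ],
)

```text
time_s: 4.7
eef_pos: [0.5256, 0.1594, 0.1124]
tcp_rot: [3.142, 0.001, -2.915]
contact_force: [0.1, -0.4, -0.7]
grip_width: 0.0258
grasp_force: 20.0
```

>>> apply_moves(
  plan=[
    [-1,[0.4,-2.2,0],2.2],
    [-1,[0.4,-2.2,0],2.2],
    [-1,[0.4,-2.2,0],2.2],
    [-1,[0.4,-2.2,0],2.2],
    [-1,[0.4,-2.2,0],2.2],
    [-1,[0.4,-2.2,0],2.2],
    [-1,[0.5,-1.6,-1],2.2],
    [-1,[0,-1,-2],0.4],
    [-1,[0,0,0],0],
    [-1,[0,0,0],0],
  ],
)

```text
time_s: 5.7
eef_pos: [0.5542, 0.0024, 0.082]
tcp_rot: [3.141, -0.001, -2.642]
contact_force: [-0.2, 0.8, -1.4]
grip_width: 0.0257
grasp_force: 20.0
```

```bash
python3 - <<'E'
from h import *
s=readout.read_state();print(s["time_s"],s["eef_pos"],np.degrees(s["tcp_rot"]),s["grip_width"],s["grasp_force"])
i=optics.grab_frame("side");tt=optics.grab_frame("top");cv2.imwrite("pics/s3.png",i);cv2.imwrite("pics/t3.png",tt)
f=lambda im,x,y,w,h,k:cv2.resize(im[y:y+h,x:x+w],(w*k,h*k),interpolation=cv2.INTER_CUBIC)
cv2.imwrite("pics/m3.png",np.hstack([f(i,275,165,100,90,4),f(tt,262,155,100,90,4)]))
E
```

```text
5.7 [0.55420445 0.00237645 0.08199735] [ 1.79974305e+02 -3.47027494e-02 -1.51373213e+02] 0.02572226180345099 19.99948114156723
```

View pics/m3.png

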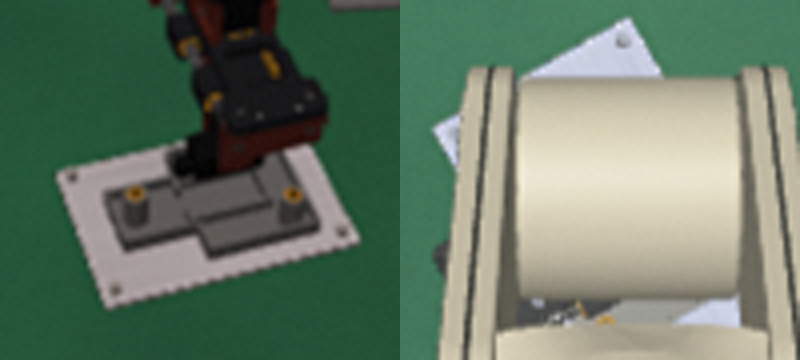

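The side crop shows the block held above the pocket with its tab pointing to the tongue. I'll overlay the expected block and pocket points on that picture to check the relative alignment.

```bash
python3 - <<'E'
from h import *
i=cv2.imread("pics/s3.png");x,y,w,h,k=300,180,80,60,10
o=cv2.resize(i[y:y+h,x:x+w],(w*k,h*k),interpolation=cv2.INTER_CUBIC);o=cv2.convertScaleAbs(o,alpha=2)
def dr(c,th,pts,z,col):
    a=np.radians(th);R=np.array([[np.cos(a),-np.sin(a)],[np.sin(a),np.cos(a)]])
    for p in pts:
        q=np.r_[c+R@np.array(p)/1000,z];u=(proj("side",q)-[x,y]+.5)*k;cv2.drawMarker(o,tuple(int(v) for v in u),col,0,12,1)
tab=[(25,6),(25,-6),(37,6),(37,-6)]
dr([.5542,.0024],28.6,tab+[(25,13),(25,-13),(-25,13)],.050,(0,255,0))
dr([.5542,.0024],28.6,tab,.062,(0,255,255))
dr([.5533,.0023],28.7,[(28,16),(28,9),(32,9),(28,-9),(32,-9),(28,-16),(-28,-16),(32,20),(32,-20)],.020,(0,0,255))
cv2.imwrite("pics/m4.png",o)
E
```

```text
(no output)
```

View pics/m4.png

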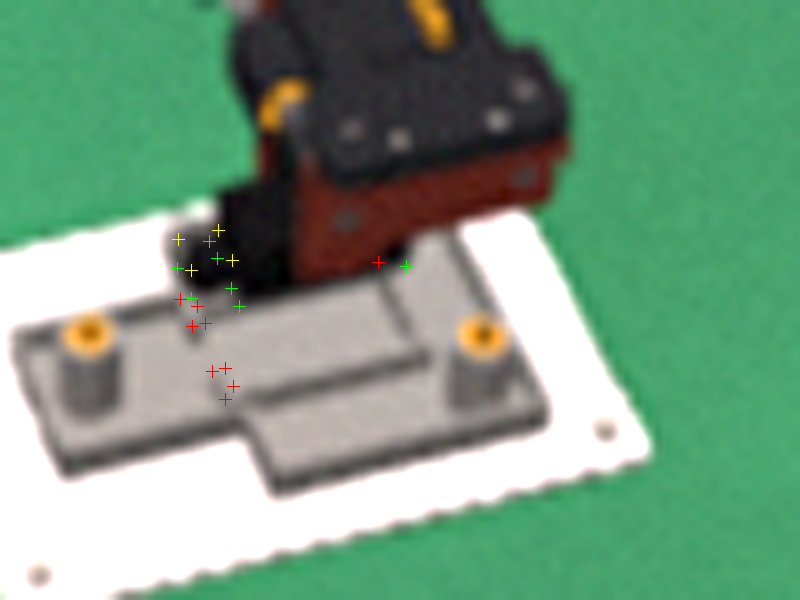

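The predicted tab points match the picture to within about 1 px, and the pocket lies under the block. Now I'll lower gently and watch the force.

>>> apply_moves(
  plan=[
    [-1,[0,0,-1],0],
    [-1,[0,0,-1],0],
    [-1,[0,0,-0.6],0],
    [-1,[0,0,-0.3],0],
    [-1,[0,0,-0.3],0],
    [-1,[0,0,0],0],
    [-1,[0,0,0],0],
  ],
)

```text
time_s: 6.5
eef_pos: [0.5545, 0.0023, 0.0497]
tcp_rot: [-3.142, 0.0, -2.641]
contact_force: [1.0, -1.3, -0.3]
grip_width: 0.0259
grasp_force: 20.0
```

>>> apply_moves(
  plan=[
    [-1,[0,0,-0.3],0],
    [-1,[0,0,-0.2],0],
    [-1,[0,0,-0.2],0],
    [-1,[0,0,0],0],
    [-1,[0,0,0],0],
  ],
)

```text
time_s: 7.0
eef_pos: [0.5544, 0.0023, 0.0426]
tcp_rot: [3.142, -0.0, -2.641]
contact_force: [0.3, -0.4, -1.0]
grip_width: 0.026
grasp_force: 20.0
```

>>> apply_moves(
  plan=[
    [-1,[0,0,-0.1],0],
    [-1,[0,0,0],0],
    [0,[0,0,0],0],
    [0,[0,0,0],0],
    [0,[0,0,0],0],
    [0,[0,0,0],0],
    [0,[0,0,0],0],
    [0,[0,0,1.5],0],
    [0,[0,0,2],0],
    [0,[0,0,3],0],
  ],
)

```text
time_s: 8.0
eef_pos: [0.5535, 0.0023, 0.1072]
tcp_rot: [3.14, -0.002, -2.641]
contact_force: [-0.1, 0.2, 0.7]
grip_width: 0.0441
grasp_force: 0.0
```

>>> apply_moves(
  plan=[
    [1,[-0.6,-2.5,1],-1.2],
    [1,[-0.6,-2.5,0],-1.2],
    [1,[-0.6,-2.5,0],-1.2],
    [1,[-0.6,-2.5,0],-1.2],
    [1,[-0.6,-2.5,0],-1.2],
    [1,[-0.6,-2.5,0],-1.2],
    [1,[-0.6,-2.5,0],-1.2],
    [1,[-0.6,-2.5,0],-1.2],
    [1,[-0.6,-2.5,0],-1.2],
    [1,[-0.6,-2.5,0],-1.2],
  ],
)

```text
time_s: 9.0
eef_pos: [0.4943, -0.2488, 0.1179]
tcp_rot: [-3.141, 0.001, -2.851]
contact_force: [-0.3, 0.1, -0.3]
grip_width: 0.0877
grasp_force: 0.0
```

```bash
python3 - <<'E'
from h import *
s=readout.read_state();print(s["time_s"],s["eef_pos"],np.degrees(s["tcp_rot"]),s["grip_width"],s["grasp_force"])
i=optics.grab_frame("side");tt=optics.grab_frame("top");cv2.imwrite("pics/s5.png",i);cv2.imwrite("pics/t5.png",tt)
f=lambda im,x,y,w,h,k:cv2.resize(im[y:y+h,x:x+w],(w*k,h*k),interpolation=cv2.INTER_CUBIC)
cv2.imwrite("pics/m5.png",np.hstack([f(cv2.convertScaleAbs(i,alpha=1.8),280,180,90,70,4),f(cv2.convertScaleAbs(tt,alpha=1.3),262,155,100,70,4)]))
E
```

```text
9.0 [ 0.49432048 -0.2488128   0.11786793] [-1.79959167e+02  4.16548456e-02 -1.63374284e+02] 0.08768019176222384 0.0
```

View pics/m5.png

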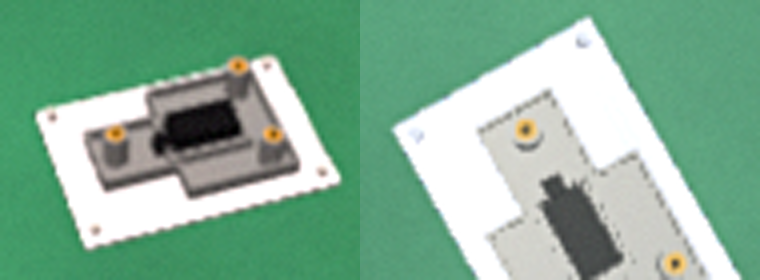

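The block is seated: both views show its dark body inside the pocket with the tab in the notch. I'll confirm its centre numerically, then go for the rib.

```bash
python3 - <<'E'
from h import *
t=cv2.imread("pics/t5.png");x,y,w,h,k=285,185,60,60,8
g=cv2.resize(t[y:y+h,x:x+w],None,fx=k,fy=k,interpolation=cv2.INTER_CUBIC).max(2)
m=(g<85).astype(np.uint8);big=cv2.morphologyEx(m,cv2.MORPH_OPEN,cv2.getStructuringElement(2,(64,64)))
c=max(cv2.findContours(big,0,2)[0],key=cv2.contourArea);r=cv2.minAreaRect(c);print(r)
uv=(np.array(r[0])+.5)/k-.5+[x,y];print(uv,cast("top",uv,.034),"want .5554 .0025")
s=cv2.imread("pics/s5.png")
m=s[190:250,290:370].max(2)<25;c=np.argwhere(m).mean(0)[::-1]+[290,190];print("side blob",c,m.sum(),cast("side",c,.026))
E
```

```text
((257.13916015625, 221.54473876953125), (185.6407928466797, 90.42626190185547), 60.68999481201172)
[316.70489502 212.25559235] [0.5561879  0.00492799 0.034     ] want .5554 .0025
side blob [329.41772152 211.2721519 ] 158 [0.55528967 0.00580797 0.026     ]
```

>>> apply_moves(
  plan=[
    [1,[-0.3,-1.4,-1],-1],
    [1,[-0.3,-1.4,-1.5],-1],
    [1,[0,0,-2],0],
    [1,[0,0,-2],0],
    [1,[0,0,-1],0],
    [1,[0,0,0],0],
    [1,[0,0,0],0],
  ],
)

```text
time_s: 9.8
eef_pos: [0.4885, -0.2756, 0.0414]
tcp_rot: [3.141, -0.0, -2.885]
contact_force: [-0.9, -0.4, 0.8]
grip_width: 0.0878
grasp_force: 0.0
```

>>> apply_moves(
  plan=[
    [1,[0,-0.1,-1],0],
    [1,[0,0,-0.4],0],
    [1,[0,0,0],0],
    [-1,[0,0,0],0],
    [-1,[0,0,0],0],
    [-1,[0,0,0],0],
    [-1,[0,0,0],0],
    [-1,[0,0,0],0],
    [-1,[0,0,0],0],
    [-1,[0,0,0],0],
  ],
  force=40,
)

```text
time_s: 10.8
eef_pos: [0.4885, -0.2767, 0.0277]
tcp_rot: [-3.142, 0.0, -2.885]
contact_force: [-0.2, 0.2, -1.3]
grip_width: 0.0354
grasp_force: 0.0
```

>>> apply_moves(
  plan=[
    [-1,[0,0,0],0],
    [-1,[0,0,0],0],
    [-1,[0,0,0],0],
    [-1,[0,0,0],0],
    [-1,[0,0,0],0],
    [-1,[0,0,0],0],
    [-1,[0,0,0],0],
    [-1,[0,0,0],0],
  ],
)

```text
time_s: 11.6
eef_pos: [0.4884, -0.2767, 0.0276]
tcp_rot: [-3.142, -0.0, -2.885]
contact_force: [1.1, -0.6, -0.4]
grip_width: 0.0141
grasp_force: 40.0
```

>>> apply_moves(
  plan=[
    [-1,[0,0,1],0],
    [-1,[0,0,2],0],
    [-1,[0,0,2],0],
    [-1,[0,0,2],0],
    [-1,[0,0,1],0],
    [-1,[0,1,0],0],
    [-1,[0.5,2,0],1],
    [-1,[0.5,2,0],1],
    [-1,[0.5,2,0],1],
    [-1,[0.5,2,0],1],
  ],
)

```text
time_s: 12.6
eef_pos: [0.5077, -0.185, 0.1067]
tcp_rot: [3.14, -0.001, -2.815]
contact_force: [-0.2, -0.2, -1.9]
grip_width: 0.0137
grasp_force: 40.0
```

>>> apply_moves(
  plan=[
    [-1,[0.5,2,0],1],
    [-1,[0.5,2,0],1],
    [-1,[0.5,2,0],1],
    [-1,[0.5,2,0],1],
    [-1,[0.5,2,0],1],
    [-1,[0.5,2,0],1],
    [-1,[0.5,2,0],1],
    [-1,[0.5,2,0],1],
    [-1,[0.5,2,0],1],
    [-1,[0.4,1,0],1],
  ],
)

```text
time_s: 13.6
eef_pos: [0.5566, 0.0052, 0.1067]
tcp_rot: [3.14, -0.002, -2.639]
contact_force: [0.4, -0.5, -1.2]
grip_width: 0.0138
grasp_force: 40.0
```

>>> apply_moves(
  plan=[
    [-1,[0,0,0],0],
    [-1,[0,0,0],0],
    [-1,[0,0,0],0],
  ],
)

```text
time_s: 13.9
eef_pos: [0.557, 0.0026, 0.1074]
tcp_rot: [3.141, -0.001, -2.642]
contact_force: [-0.1, -0.1, -1.9]
grip_width: 0.0142
grasp_force: 40.0
```

>>> apply_moves(
  plan=[
    [-1,[0,0.1,-1],0],
    [-1,[0,0,-1],0],
    [-1,[0,0,-0.7],0],
    [-1,[0,0,0],0],
    [-1,[0,0,0],0],
    [-1,[0,0,0],0],
  ],
)

```text
time_s: 14.5
eef_pos: [0.5576, 0.0043, 0.0808]
tcp_rot: [-3.141, 0.0, -2.641]
contact_force: [-0.2, -0.1, -2.2]
grip_width: 0.0139
grasp_force: 40.0
```

```bash
python3 - <<'E'
from h import *
s=readout.read_state();print(s["time_s"],s["eef_pos"],np.degrees(s["tcp_rot"]),s["grip_width"],s["grasp_force"])
i=optics.grab_frame("side");tt=optics.grab_frame("top");cv2.imwrite("pics/s6.png",i);cv2.imwrite("pics/t6.png",tt)
x,y,w,h,k=285,160,80,75,8
o=cv2.convertScaleAbs(cv2.resize(i[y:y+h,x:x+w],None,fx=k,fy=k,interpolation=cv2.INTER_CUBIC),alpha=1.8)
cv2.imwrite("pics/m6.png",o)
E
```

```text
14.5 [0.55764538 0.00427922 0.08078313] [-1.79991088e+02  1.37730433e-02 -1.51324636e+02] 0.013856222361924152 39.99969005584717
```

View pics/m6.png

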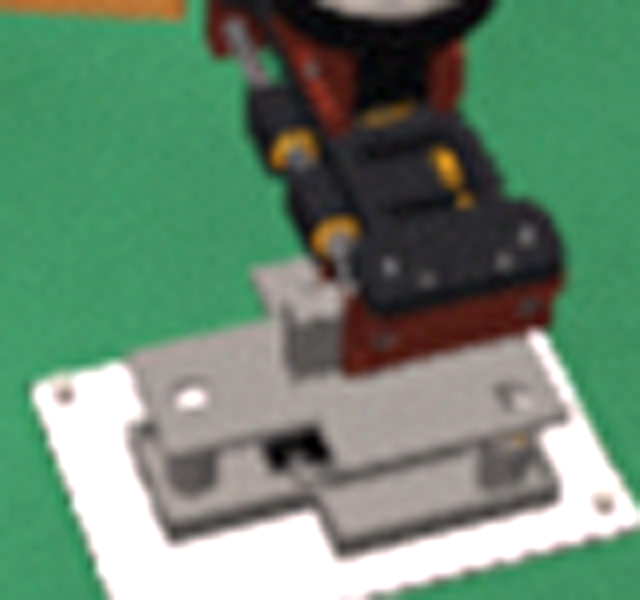

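Two holes show in the side view, at about (308.7,209.7) and (349.6,209.7). I'll measure them against the threads in this same camera.

```bash
python3 - <<'E'
from h import *
i=cv2.imread("pics/s6.png");k=8;P={}
for nm,(x,y,w,h),z in(("h2",(301,204,16,12),.0559),("h0",(343,204,13,11),.0559)):
    g=cv2.resize(i[y:y+h,x:x+w],None,fx=k,fy=k,interpolation=cv2.INTER_CUBIC).astype(float)
    d=np.abs(g-np.median(g.reshape(-1,3),0)).max(2);print(nm,np.median(g.reshape(-1,3),0),d.max())
    for th in(18,25):
        for c,st in blobs(d>th,60,3000):
            uv=(c+.5)/k-.5+[x,y];print(th,uv.round(2),st[:4]/k,st[4]/64,cast("side",uv,z).round(4))
print("threads side: t0 .5016 .0136  t2 .6115 .0344")
a=np.radians(28.68);R=np.array([[np.cos(a),-np.sin(a)],[np.sin(a),np.cos(a)]]);o=np.array([.5576,.0043])-R@[-.005,0]
for p in H:
    q=o+R@p;print("pred hole",q.round(4),"side px",proj("side",[*q,.0559]).round(2))
t=cv2.imread("pics/t6.png")
cv2.imwrite("pics/m7.png",np.hstack([cv2.resize(i[200:220,296:361],(650,200),interpolation=cv2.INTER_NEAREST)]))
E
```

```text
h2 [87. 89. 93.] 85.0
18 [301.31 209.64] [0.    2.375 2.25  6.625] 9.59375 [0.6302 0.0406 0.0559]
18 [308.47 209.42] [6.    4.5   3.875 2.75 ] 7.953125 [0.6108 0.0361 0.0559]
18 [303.1  213.49] [1.125 8.625 2.75  2.625] 5.515625 [0.6225 0.0536 0.0559]
18 [314.32 214.87] [10.375 10.25   5.625  1.75 ] 6.171875 [0.5911 0.0527 0.0559]
25 [301.24 209.7 ] [0.    2.625 2.    6.25 ] 8.21875 [0.6303 0.0409 0.0559]
25 [308.48 209.39] [6.25  4.625 3.5   2.375] 6.46875 [0.6108 0.0359 0.0559]
25 [303.06 213.38] [1.375 8.875 2.25  1.875] 3.359375 [0.6226 0.0532 0.0559]
25 [314.24 215.18] [12.625 11.25   2.125  0.75 ] 1.265625 [0.5911 0.0539 0.0559]
h0 [86. 89. 93.] 87.0
18 [354.05 206.03] [9.  0.  4.  6.5] 15.546875 [ 0.4871 -0.0006  0.0559]
18 [347.6  208.71] [3.875 3.875 2.5   3.125] 4.75 [0.5037 0.0128 0.0559]
18 [349.68 213.38] [ 2.    7.75 10.5   3.25] 11.234375 [0.4958 0.0289 0.0559]
18 [354.   213.67] [9.625 9.125 3.375 1.875] 5.34375 [0.4839 0.0277 0.0559]
25 [353.97 206.26] [9.25  0.    3.75  6.375] 12.0 [4.872e-01 3.000e-04 5.590e-02]
25 [355.03 204.28] [11.875  0.     1.125  1.875] 1.609375 [ 0.4851 -0.0078  0.0559]
25 [347.49 208.67] [4.25  4.25  1.375 2.125] 2.03125 [0.504  0.0127 0.0559]
25 [349.33 213.85] [3.75  9.25  5.375 1.75 ] 5.15625 [0.4965 0.0308 0.0559]
25 [354.05 213.72] [9.625 9.25  3.375 1.75 ] 4.859375 [0.4838 0.0279 0.0559]
threads side: t0 .5016 .0136  t2 .6115 .0344
pred hole [0.5031 0.0144] side px [347.74 209.15]
pred hole [ 0.5367 -0.047 ] side px [338.95 191.97]
pred hole [0.6129 0.0345] side px [307.83 208.91]
```

View pics/m7.png

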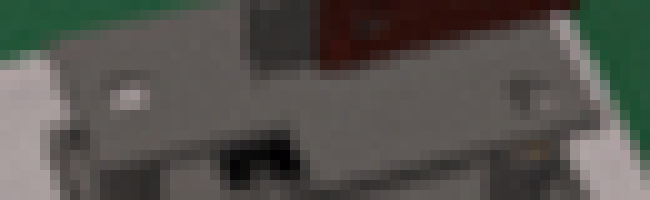

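In the same camera, the cover's holes sit about +2 mm in y and −0.7 mm in x from the threads. The placed block read about 2 mm too far in +y compared with the TCP as well. I'll correct for this and check again with averaged frames.

>>> apply_moves(
  plan=[
    [-1,[0.05,-0.18,0],0],
    [-1,[0,0,0],0],
    [-1,[0,0,0],0],
    [-1,[0,0,0],0],
  ],
)

```text
time_s: 15.0
eef_pos: [0.558, 0.0025, 0.0807]
tcp_rot: [-3.142, 0.0, -2.641]
contact_force: [0.4, 0.4, -1.4]
grip_width: 0.0138
grasp_force: 40.0
```

```bash
python3 - <<'E'
from h import *
i=np.mean([optics.grab_frame("side") for _ in range(10)],0).astype(np.float32);np.save("s7.npy",i)
s=readout.read_state();print(s["time_s"],s["eef_pos"],np.degrees(s["tcp_rot"]))
x,y,w,h,k=296,198,66,30,12
o=cv2.resize(i[y:y+h,x:x+w],None,fx=k,fy=k,interpolation=cv2.INTER_CUBIC)
o=np.clip(o*1.9,0,255).astype(np.uint8).copy()
a=np.radians(28.68);R=np.array([[np.cos(a),-np.sin(a)],[np.sin(a),np.cos(a)]])
# where the plate must show if concentric with the threads as seen by THIS camera
org=np.array([.5603,.0062]);c=np.linspace(0,2*np.pi,40)
def pl(pts,z,col):
    q=np.array([proj("side",[*(org+R@p),z]) for p in pts]);q=((q-[x,y]+.5)*k).astype(int);cv2.polylines(o,[q],False,col,1)
for p in(H[0],H[2]):
    ring=[np.array(p)+.006*np.array([np.cos(t),np.sin(t)]) for t in c]
    pl(ring,.0582,(0,0,255));pl(ring,.0532,(255,0,0))
pl([(.075,-.025),(.075,.025),(.02,.025),(.02,.05),(-.065,.05),(-.065,-.05)],.0582,(0,255,255))
cv2.imwrite("pics/m8.png",o)
E
```

```text
15.5 [0.55794011 0.0025132  0.08064612] [ 1.79999808e+02 -9.27580902e-04 -1.51322129e+02]
```

View pics/m8.png

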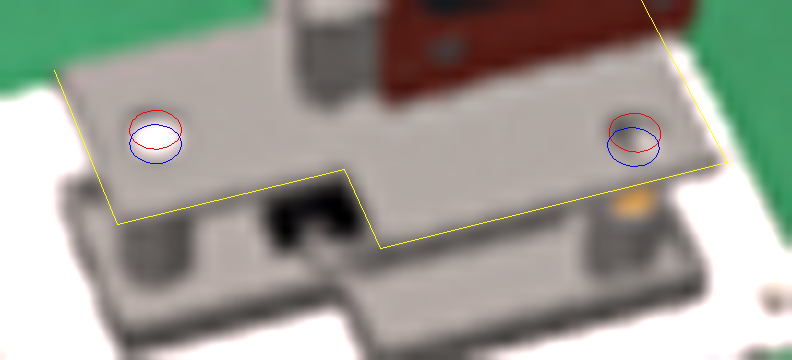

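The plate outline and both visible holes fall on the predicted concentric outlines to within a fraction of a pixel (under 1 mm). I'm handing the job in.

```bash
python3 -c "
from workcell import manip
print(manip.finish_job())"
```

```text
the job is handed in; nothing more can be done
None
```

I handed the job in at about 15.5 s: the block is released in the pocket with its tab in the notch, and the cover is held level about 15 mm above the posts. In the side view, hole0 and hole2 line up with their threads to under 1 mm; hole1 was out of view, so its position is inferred, and no verdict came back.

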